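# Weigh a spanner on the two-pan bench balance

### The job

Weigh the spanner on the two-pan balance: lay it across both rests of the cradle pan, and stand on the flat pan the weights from the wooden board that bring the beam level. Set things down gently, without dropping them, leave the spanner and those weights on the balance with any unused weight off it, and leave the gear, the bearing ring and the tin where they are.

Things in the scene. Friction and masses are not known exactly. Their poses are not given: they have to be found in the camera images.
- balance: Fixed grey two-pan balance, foot 100 x 250 mm; origin at the centre of its underside on the bench, y along the beam towards the cradle pan, z up. The cradle pan stands 130 mm to its +y, the flat pan 130 mm to its -y; both pans always stay level while the beam tips. Between the pans a pointer and an upright white scale plate reach 120 mm high.
- beam (a joint): Tilt of the beam in rad: 0 level, positive when the flat pan is low (too much weight on it), negative when the cradle pan is low; stops at about +-0.10. It settles within 1 to 2 s at about 0.02 rad for each 10 g of difference between the loads, until it meets the stop. Where on a pan a load stands makes no difference. With both pans empty it is level.
- cradle_top (a point): Point midway between the two rests of the cradle pan, at the height of the rests' top edges (112 mm above the bench when level). The rests are upright aluminium plates 6 mm thick, 66 mm wide along the balance's y, 52 mm to either side of this point along the balance's x, with an open gap between them 36 mm deep down to the pan. Each top edge has upturned ends 12 mm high that leave 54 mm between them. A spanner laid along the balance's x lies across both.
- rest_near: The cradle's rest on the balance's -x side (nearer the robot); origin not meaningful.
- rest_far: The cradle's rest on the balance's +x side; origin not meaningful.
- flat_pan_top (a point): Centre of the upper face of the flat pan (76 mm above the bench when level), a round steel plate of 124 mm diameter with a rim 2.5 mm high.
- spanner_mid (a point): Steel double-ended spanner lying flat, 203 mm long along its y, at most 35 mm wide along its x at the two heads, shank about 14 mm wide over the middle 120 mm, 8 mm high; this point is its middle, half-way up, and about its centre of mass. It weighs 112 to 128 g.
- w100_mid (a point): Largest of three round steel weights with a knob on top: 100 g, 27 mm diameter (the straight body is the lower 22 mm), 36 mm high; this point is on its axis half-way up.
- w50_mid (a point): Middle steel knob weight: 50 g, 21 mm diameter (body the lower 18 mm), 29 mm high; this point is on its axis half-way up.
- w20_mid (a point): Smallest steel knob weight: 20 g, 15 mm diameter (body the lower 14 mm), 23 mm high; this point is on its axis half-way up.
- weight_board: Fixed wooden board 60 x 180 x 10 mm on which the three weights stand in a row along its y, 55 mm apart, in any order; origin at the centre of its underside.
- spur_gear: Bystander: steel spur gear, 60 mm diameter, 14 mm high, origin at the centre of its underside.
- race_ring: Bystander: steel bearing ring, 52 mm diameter, 15 mm high, origin at the centre of its underside.
- lidded_tin: Bystander: round tin, 64 mm diameter, 31 mm high, origin at the centre of its underside.

How it is judged:
By the outcome, as a careful person would: the job done as asked, in the order asked, and still so for the second after the job is handed in, with the robot touching nothing.
It also fails if it takes over 72 s, if anything falls off the work surface, if the arm or the gripper's body presses on something with over 40 N, if the wrist force passes 120 N, or if a joint passes its speed limit or range.

### The arm

A 6-joint arm with a two-finger parallel gripper is mounted at the origin on a cart in front of the work surface, level with it; the furniture and walls round the work are solid. World frame = base frame: x ahead of the robot, y to its left, z up, the work surface at z = 0. Lengths are in mm, angles in rad, forces in N, time in s.
With the tool pointing down it reaches from about 300 to 775 mm from the base axis. Payload 14.6 kg.
Tool frame: the origin (TCP) lies at the very end of the fingers, on their centre line; the grasp point (between the pads) lies 19 mm behind it (manip.grip_point_offset is the distance from the TCP to the grasp point, in mm); z points along the fingers, y is the line along which they close (so a half turn about z gives the same grasp; the last joint's range is limited). The gripper opens to 94 mm and grips with 3 to 60 N. Pads are 16 mm wide; open, the fingers measure 119 mm over their backs; the gripper's body (75 mm by 177 mm) begins 78 mm behind the grasp point.
Start: joints at [-1.401, 0.3, 1.521, -0, 1.321, -0.067], TCP at [129.02, -534.643, 184.546] pointing down, gripper open.
Joint ranges: [-3.03, 3.03], [-0.79, 2.21], [0.23, 2.52], [-1.04, 4.18], [0, 3.07], [-2.55, 2.55]. Speed limits (rad/s): [2.22, 2.22, 2.57, 3.14, 3.14, 3.14].

### API

Orientations are given as [roll, pitch, yaw] about the fixed x, y, z axes, in that order (R = Rz(yaw) Ry(pitch) Rx(roll)).
In Python, from cell import telemetry, eyes, manip gives the robot as it stands.
- The arm moves only by the tool play_rows, never from a script. Its arguments are lists of equal length, an entry for each row: "translation": the shift along the world's x, y, z in m, a list of three; "yaw": the turn about the world's z in rad. A call has 1 to 12 rows; each row is the pose to reach, as a shift and turn from the pose commanded when the call began; what a row does not reach only later rows make up. A row lasts 1/8 s, in which the tool goes at most 62.5 mm and 10.7 degrees, less where a joint would pass 70% of its speed; a pose out of reach is approached as far as the arm can. A call with a gripper value outside its range is refused whole. "hand" is the opening, from 0 (shut) to 1 (fully open), set as the call begins (left out, the last holds). The fingers move at their own pace and stop on an object; "force" is the grip in N (left out, the last holds). Time passes only in rows, so rows that repeat a pose let the fingers close. It gives the time, the measured TCP pose, the force, the opening and the grip force at its end, in the units of the state.
- telemetry.read_state(): the state, without advancing time (a new reading comes with each control period).
- eyes.camera(name): name is "scene" or "top" or "wrist"; returns a dict with "pixels" (480x640x3 uint8, red, green, blue), "fx", "fy", "cx", "cy" (pixels), "cam_to_world" (4x4, takes a point from camera to world coordinates); the wrist camera has in their place "T_tool_cam" (4x4, takes a point from camera to tool coordinates, whose origin is the TCP and whose axes are the flange's). Camera axes: x right, y up, looking along -z (the intrinsics and any distortion apply to the point x, -y, -z); pixel columns grow to the right and rows downward; lengths in mm; the calibration is good to about 2 mm. A picture is of the moment at which its call begins: read the wrist's pose just before it. There is no depth.
- manip.sign_off(): hands the job in; it is judged then, once.
The state is a dict: "clock": time; "joints": joint angles; "qd": joint speeds; "effort": joint torques, N m; "eef_pos": TCP position; "eef_rot": TCP orientation; "wrist_force": force on the tool from outside, world axes, zero at the start; "moment": the same for the moment, N m; "finger_gap": finger opening in mm; "finger_force": force on a finger pad.
Only numpy, scipy, OpenCV 4.12 (cv2) and the standard library are available. Lean on these libraries where they do the work, as an engineer would, in place of code of your own. Each camera call takes 0.05 s, during which the arm holds its last target. There are 200 camera calls.

## Working session

There is one attempt and no reset: what is moved stays moved. The work goes in short steps, Python scripts to look and compute and a tool call to move; the robot and the scene stay as the last step left them, time stands still between calls to the robot, and variables do not carry over. Pictures are saved under pics/ and viewed, at most 10 in all, crops included, and the job is handed in when it is done.

Besides the shell and the picture viewer there is one more tool, called after "Request:" as name(argument=value, ...), one argument or row to a line, values as JSON. play_rows: Moves the arm, as the interface text tells. Its arguments: {"type":"object","properties":{"translation":{"type":"array","items":{"type":"array","items":{"type":"number"}}},"yaw":{"type":"array","items":{"type":"number"}},"hand":{"type":"number"},"force":{"type":"number"}},"required":["translation","yaw"]}

```bash
mkdir -p pics; ls; cat > h.py <<'E'
from cell import telemetry, eyes, manip
import numpy as np, cv2
from scipy.spatial.transform import Rotation as R
def shot(n,f):
    s=telemetry.read_state(); c=eyes.camera(n)
    cv2.imwrite('pics/'+f+'.png',c['pixels'][:,:,::-1])
    if n=='wrist':
        T=np.eye(4);T[:3,:3]=R.from_euler('xyz',s['eef_rot']).as_matrix();T[:3,3]=s['eef_pos']
        M=T@c['T_tool_cam']
    else: M=c['cam_to_world']
    np.savez('pics/'+f+'.npz',M=M,K=[c['fx'],c['fy'],c['cx'],c['cy']])
    return c
def ray(f,u,v):
    d=np.load('pics/'+f+'.npz');fx,fy,cx,cy=d['K'];M=d['M']
    r=M[:3,:3]@np.array([(u-cx)/fx,-(v-cy)/fy,-1]);return M[:3,3],r
def atz(f,u,v,z):
    o,r=ray(f,u,v);return o+r*(z-o[2])/r[2]
def tri(*a):
    A=np.zeros((3,3));b=np.zeros(3)
    for f,u,v in a:
        o,r=ray(f,u,v);r=r/np.linalg.norm(r);P=np.eye(3)-np.outer(r,r);A+=P;b+=P@o
    return np.linalg.solve(A,b)
def proj(f,p):
    d=np.load('pics/'+f+'.npz');fx,fy,cx,cy=d['K'];M=d['M']
    q=M[:3,:3].T@(np.array(p)-M[:3,3]);return cx-fx*q[0]/q[2],cy+fy*q[1]/q[2]
E
python3 - <<'E'
from h import *
for n in('top','scene'):
    c=shot(n,n+'0'); print({k:(v if np.ndim(v)==0 else np.round(v,3).tolist()) for k,v in c.items() if k!='pixels'})
print(telemetry.read_state())
for n in('top','scene'):
    cv2.imwrite(f'pics/{n}0b.png',cv2.resize(cv2.imread(f'pics/{n}0.png'),(800,600),interpolation=cv2.INTER_CUBIC))
E
```

```text
pics
{'fx': 541.5286724076532, 'fy': 541.5286724076532, 'cx': 319.39412223854765, 'cy': 243.84515267066422, 'cam_to_world': [[0.013, 0.989, -0.147, 390.916], [-1.0, 0.012, -0.007, 0.097], [-0.005, 0.147, 0.989, 1266.1], [0.0, 0.0, 0.0, 1.0]]}
{'fx': 447.80899238329545, 'fy': 447.80899238329545, 'cx': 318.3124237441823, 'cy': 236.34249614036816, 'cam_to_world': [[-0.582, 0.436, -0.687, -234.304], [-0.813, -0.333, 0.477, 581.523], [-0.021, 0.836, 0.548, 755.907], [0.0, 0.0, 0.0, 1.0]]}
{'clock': 0.1, 'joints': array([-1.40058754e+00,  3.00390459e-01,  1.52152305e+00, -7.76539516e-06,
        1.32073215e+00, -6.66193593e-02]), 'qd': array([-0.00070251, -0.00137615, -0.00279651, -0.00031327,  0.00090553,
       -0.0001976 ]), 'effort': array([ 9.56664808e-04, -5.32643723e+01, -3.53283799e+01,  7.09592854e-02,
        2.35332007e-02, -3.94556946e-05]), 'eef_pos': array([ 128.98039238, -534.38662253,  184.05513436]), 'eef_rot': array([-3.14054148e+00, -6.25934029e-05,  2.36830035e-01]), 'wrist_force': array([ 1.13594168, -0.26593206, -0.74453019]), 'moment': array([-0.02554024,  0.0027692 , -0.04523569]), 'finger_force': 0.0, 'finger_gap': 94.24505624274462}
```

View pics/top0b.png

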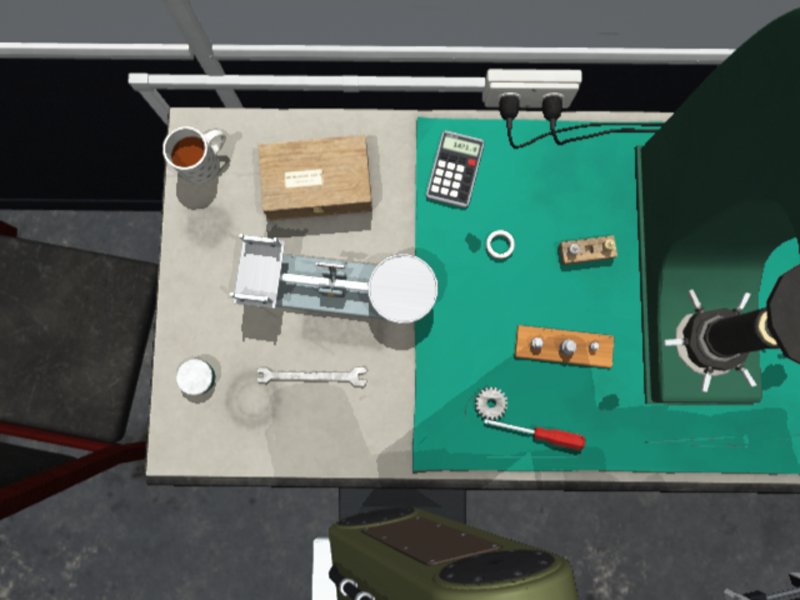

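View pics/scene0b.png

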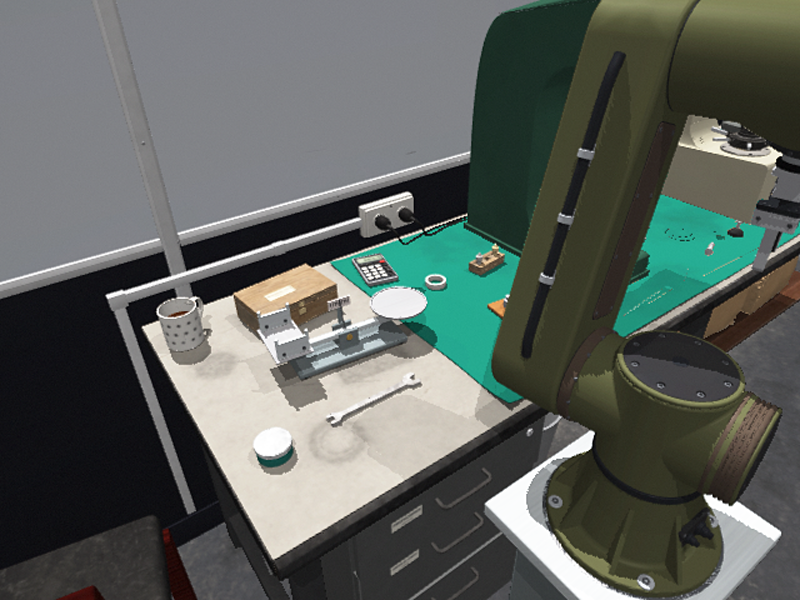

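The top view shows the spanner at (312,377) lying along y. The weights are at (537,344), (568,347) and (594,346) on the board, the balance's flat pan at (403,288) and the cradle at (258,272), all in 800x600 pixels. The scene view shows the balance and the spanner, but the arm hides the weights.

```bash
python3 - <<'E'
from h import *
def a(u,v,z): return np.round(atz('top0',u*.8,v*.8,z),0)
print('span',a(257,377,4),a(367,377,4),a(312,377,4))
print('span scene',np.round(atz('scene0',335*.8,417*.8,4)),np.round(atz('scene0',416*.8,380*.8,4)))
for u,v in((537,344),(568,347),(594,346)): print(a(u,v,35))
print('flat',a(403,288,76),'foot ctr',a(328,285,10))
print('cradle',a(258,272,112),[a(*p,112) for p in((240,238),(280,240),(233,295),(274,300))])
im=cv2.imread('pics/top0.png')
A=cv2.resize(im[180:320,170:360],None,fx=4.2,fy=4.2,interpolation=cv2.INTER_CUBIC)
cv2.imwrite('pics/c1.png',A)
c=shot('wrist','w0');print(c['T_tool_cam'].round(2),c['fx'])
E
```

```text
span [439. 272.   4.] [442.  67.   4.] [441. 170.   4.]
span scene [446. 257.   4.] [437.  76.   4.]
[ 504. -243.   35.]
[ 499. -299.   35.]
[ 502. -346.   35.]
flat [598.   2.  76.] foot ctr [613. 144.  10.]
cradle [617. 255. 112.] [array([677., 289., 112.]), array([674., 219., 112.]), array([576., 296., 112.]), array([568., 225., 112.])]
[[   0.      0.97    0.26   75.02]
 [   1.     -0.      0.     -0.  ]
 [   0.      0.26   -0.97 -199.98]
 [   0.      0.      0.      1.  ]] 406.0277393061416
```

View pics/c1.png

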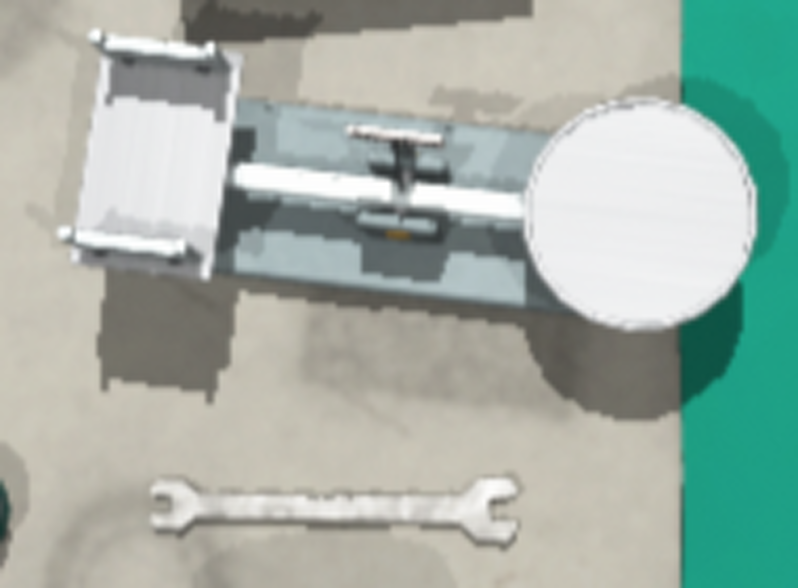

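The crop shows the cradle rests at about (153,46) for the far one and (124,243) for the near one. The flat pan's centre is at (641,214) and the spanner runs from (150,505) to (520,510). I'll move over the weights first and look from there with the wrist camera.

Request:
play_rows(
  translation=[
    [0.04,0.03,0.02],
    [0.08,0.07,0.04],
    [0.12,0.11,0.06],
    [0.16,0.15,0.06],
    [0.2,0.19,0.06],
    [0.24,0.23,0.06],
    [0.28,0.26,0.06],
    [0.3,0.28,0.06],
    [0.31,0.284,0.06],
    [0.31,0.284,0.06],
    [0.31,0.284,0.06],
    [0.31,0.284,0.06],
  ],
  yaw=[0.15,0.3,0.45,0.6,0.75,0.9,1.05,1.2,1.334,1.334,1.334,1.334],
  hand=0.6,
  force=30,
)

```text
clock: 1.65
eef_pos: [438.6, -251.0, 244.6]
eef_rot: [-3.142, -0.0, 1.568]
wrist_force: [-0.7, -0.3, -0.2]
finger_gap: 56.4
finger_force: 0.0
```

```bash
python3 - <<'E'
from h import *
def a(u,v,z): return np.round(atz('top0',u/4.2+170,v/4.2+180,z),1)
f=a(641,214,77);r1=a(153,46,120);r2=a(124,243,120)
print(f,r1,r2,(r1+r2)/2)
d=(r1+r2)/2-f;print('yaw bal',np.arctan2(-d[0],d[1]),np.linalg.norm(d[:2]),np.arctan2((r1-r2)[1],(r1-r2)[0]))
print('sp',a(150,505,4),a(520,510,4))
shot('wrist','w1');shot('scene','s1')
E
```

```text
[596.3   2.   77. ] [674.1 255.5 120. ] [570.7 265.8 120. ] [622.4  260.65 120.  ]
yaw bal -0.1005681393495501 259.9635214794568 -0.09928562081402127
sp [442.4 271.7   4. ] [442.2  67.    4. ]
```

View pics/w1.png

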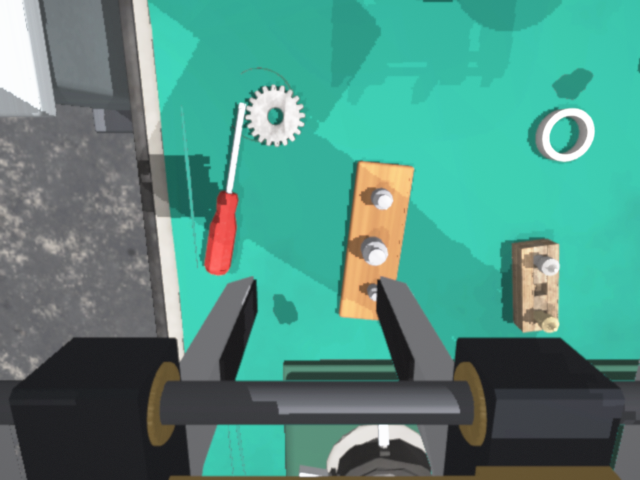

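The wrist view shows the 50 g weight at (382,198), the 100 g at (375,252) and the 20 g at (375,293), partly behind a finger. Next I'll go over the spanner.

Request:
play_rows(
  translation=[
    [0.0,0.03,0.0],
    [0.0,0.08,0.0],
    [0.0,0.14,0.0],
    [0.0,0.2,0.0],
    [0.0,0.26,0.0],
    [0.0,0.32,0.0],
    [0.0,0.38,0.0],
    [0.002,0.41,0.0],
    [0.002,0.42,-0.0],
    [0.002,0.42,0.0],
    [0.002,0.42,0.0],
  ],
  yaw=[0,0,0,0,0,0,0,0,0,0,0],
)

```text
clock: 3.12
eef_pos: [441.2, 168.3, 244.6]
eef_rot: [3.141, 0.0, 1.569]
wrist_force: [-0.4, 1.0, 0.5]
finger_gap: 56.6
finger_force: 0.0
```

```bash
python3 - <<'E'
from h import *
shot('wrist','w2');shot('scene','s2');shot('top','t2')
im=cv2.imread('pics/s2.png')
A=cv2.resize(cv2.imread('pics/w2.png')[:330],(800,412),interpolation=cv2.INTER_CUBIC)
cv2.imwrite('pics/c2.png',A)
E
```

```text
(no output)
```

View pics/c2.png

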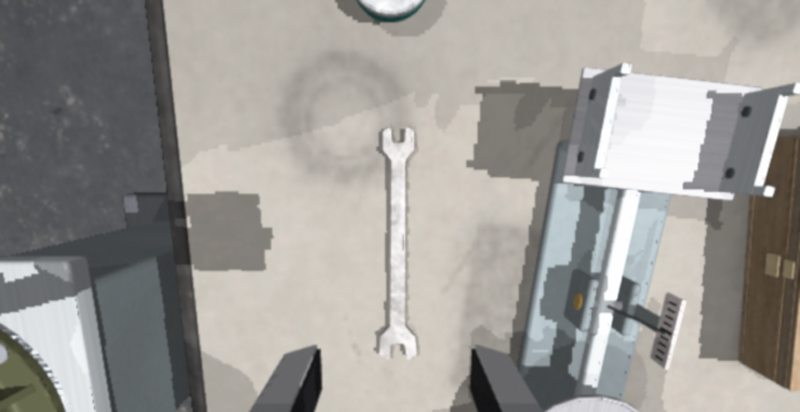

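The spanner's ends are at (397,128) and (397,357) in this view. The cradle's upturned tips are at about (627,67), (793,89) and (768,190).

```bash
python3 - <<'E'
from h import *
T=lambda u,v:('top0',u/4.2+170,v/4.2+180)
W=lambda u,v:('w2',u/1.25,v/1.25)
print('span +y',tri(T(150,505),W(397,128)).round(1),atz(*W(397,128),4).round(1))
print('span -y',tri(T(520,510),W(397,357)).round(1),atz(*W(397,357),4).round(1))
n=tri(T(66,235),W(627,67));f=tri(T(95,36),W(793,89));g=tri(T(213,48),W(768,190))
print(n.round(1),f.round(1),g.round(1))
bx=np.array([np.cos(-.1),np.sin(-.1),0]);print(bx)
print('pan ends mid diag near+y/far-y:',((n+g)/2).round(1), 'f-n',np.linalg.norm((f-n)[:2]),'yaw',np.arctan2((f-n)[1],(f-n)[0]))
print('shank', atz(*W(398,240),8).round(1))
print(proj('s2',(622,260,112)))
E
```

```text
span +y [442.5 272.1   2.2] [442.5 272.    4. ]
span -y [442.5  67.4  -4. ] [442.4  70.5   4. ]
[573.9 295.5 127.4] [679.6 286.4 117.8] [674.5 226.  118.3]
[ 0.99500417 -0.09983342  0.        ]
pan ends mid diag near+y/far-y: [624.2 260.8 122.9] f-n 106.07378311358251 yaw -0.08589172530655305
shank [443.3 179.9   8. ]
(np.float64(226.96933947959442), np.float64(260.2574553610586))
```

Request:
play_rows(
  translation=[
    [0,0.001,-0.04],
    [0,0.001,-0.09],
    [0,0.001,-0.14],
    [0,0.001,-0.19],
    [0,0.001,-0.22],
    [0,0.001,-0.234],
    [0,0.001,-0.2415],
    [0,0.001,-0.2415],
    [0,0.001,-0.2415],
  ],
  yaw=[0,0,0,0,0,0,0,0,0],
  hand=0.4,
)

```text
clock: 4.4
eef_pos: [441.6, 170.5, 3.9]
eef_rot: [3.14, -0.0, 1.571]
wrist_force: [-0.1, 0.9, 0.2]
finger_gap: 37.3
finger_force: 0.0
```

Request:
play_rows(
  translation=[
    [0,0,0],
    [0,0,0],
    [0,0,0],
    [0,0,0],
    [0,0,0],
    [0,0,0],
  ],
  yaw=[0,0,0,0,0,0],
  hand=0,
  force=40,
)

```text
clock: 5.15
eef_pos: [441.0, 170.4, 3.0]
eef_rot: [-3.142, 0.0, 1.571]
wrist_force: [0.4, 0.6, -0.3]
finger_gap: 0.5
finger_force: 0.0
```

The fingers shut on nothing, so I'll look.

```bash
python3 - <<'E'
from h import *
shot('wrist','w3');shot('scene','s3')
a=cv2.imread('pics/w3.png')[200:440,180:480]; b=cv2.imread('pics/s3.png')[270:400,220:380]
a=cv2.resize(a,(400,320));b=cv2.resize(b,(394,320))
cv2.imwrite('pics/c3.png',np.hstack([a,b]))
s=telemetry.read_state();print(s['finger_gap'],s['eef_pos'])
E
```

```text
0.10222200844409293 [441.03605308 170.37644209   3.04215719]
```

View pics/c3.png

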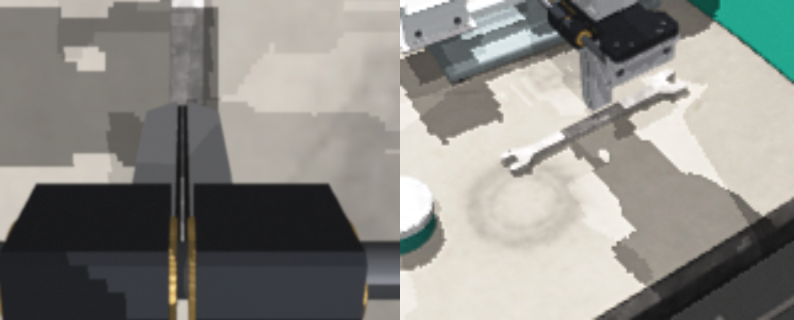

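```bash
python3 - <<'E'
from h import *
for z in(0,3,8,12): print(z,proj('s3',(441,170,z)),proj('w3',(441,170,z)), proj('w3',(442.5,190,z)))
d=cv2.absdiff(cv2.imread('pics/s3.png'),cv2.imread('pics/s0.png') if 0 else cv2.imread('pics/scene0.png'))
print('sp scene', [proj('s3',p) for p in((442.5,272,4),(442.5,68,4))])
# crop pixel -> 
print('tip w3',180+183*.75,200+105*.75,'spanner',180+np.array([170,217])*.75)
print(atz('w3',180+170*.75,200+60*.75,4),atz('w3',180+217*.75,200+60*.75,4))
E
python3 - <<'E'
import cv2
a=cv2.imread('pics/s3.png')[280:350,255:345];cv2.imwrite('pics/c4.png',cv2.resize(a,(720,560),interpolation=cv2.INTER_NEAREST))
E
```

```text
0 (np.float64(300.61437195918035), np.float64(320.1083738549388)) (np.float64(316.44717140199987), np.float64(278.2090925640158)) (np.float64(319.3534530969401), np.float64(241.87010553843595))
3 (np.float64(300.56124939190056), np.float64(319.1894968082974)) (np.float64(316.44641680528287), np.float64(280.2119958491362)) (np.float64(319.3932703679538), np.float64(243.41530464775798))
8 (np.float64(300.47234915284577), np.float64(317.65176259680726)) (np.float64(316.44511237846086), np.float64(283.6742965830045)) (np.float64(319.46216298420666), np.float64(246.0888381813868))
12 (np.float64(300.40090058820397), np.float64(316.4158952540451)) (np.float64(316.4440243558674), np.float64(286.56220210625463)) (np.float64(319.5196873215094), np.float64(248.32119998071641))
sp scene [(np.float64(263.0870176918196), np.float64(337.27855977209606)), (np.float64(334.08509235688126), np.float64(301.4101737054709))]
tip w3 317.25 278.75 spanner [307.5  342.75]
[436.43969775 189.43779362   4.        ] [454.38451064 189.44401804   4.        ]
```

View pics/c4.png

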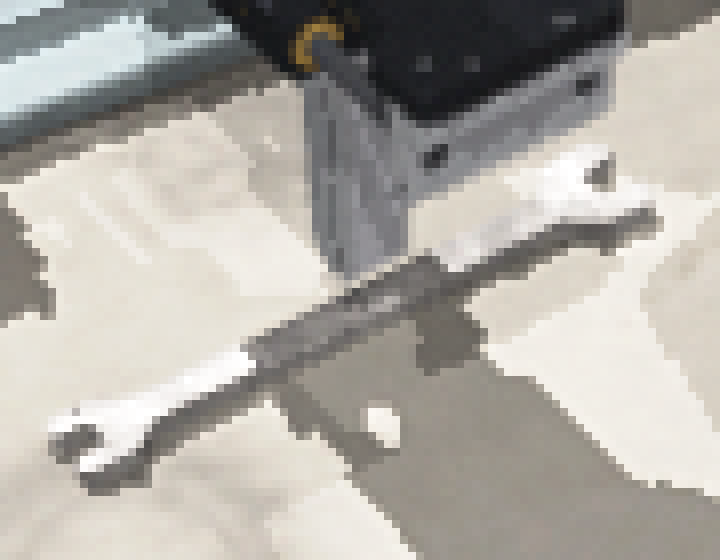

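The scene crop shows the closed fingertips at about (298,315), near the spanner's upper edge and apparently above it. Their end looks higher than the reading says. I'll open and step down, watching the force.

Request:
play_rows(
  translation=[
    [0,0,0.003],
    [0.001,0,0.003],
    [0.002,0,0.002],
    [0.002,0,0.0],
    [0.002,0,-0.002],
    [0.002,0,-0.003],
    [0.002,0,-0.003],
  ],
  yaw=[0,0,0,0,0,0,0],
  hand=0.4,
)

```text
clock: 6.12
eef_pos: [442.9, 170.4, -0.1]
eef_rot: [-3.141, 0.0, 1.571]
wrist_force: [-0.2, 0.4, -0.3]
finger_gap: 37.3
finger_force: 0.0
```

```bash
python3 - <<'E'
from h import *
s=telemetry.read_state();print(s['eef_pos'],s['wrist_force'])
shot('scene','s4');shot('wrist','w4')
a=cv2.imread('pics/s4.png')[275:350,255:345];b=cv2.imread('pics/w4.png')[200:360,240:400]
cv2.imwrite('pics/c5.png',np.hstack([cv2.resize(a,(450,375),interpolation=cv2.INTER_NEAREST),cv2.resize(b,(350,375))]))
E
```

```text
[ 4.42948548e+02  1.70353619e+02 -5.45202381e-02] [-0.1996888  0.3575036 -0.3033922]
```

View pics/c5.png

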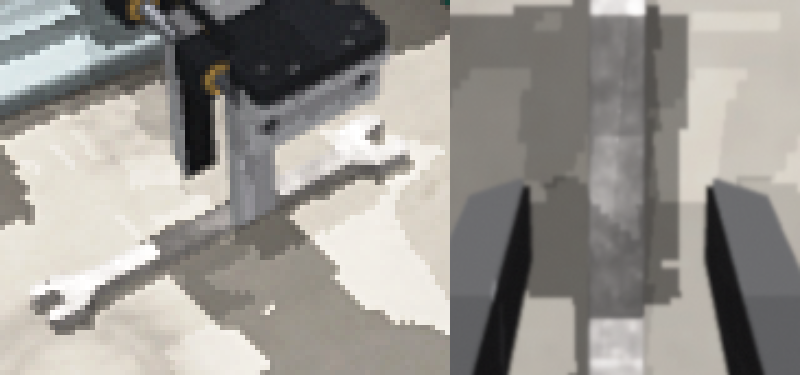

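```bash
python3 - <<'E'
from h import *
for x,y in((424,178),(412,178),(424,162),(412,162)):
  print(x,y,[np.round(proj('s4',(x,y,z)),1).tolist() for z in(0,8,16,24)])
print('seen corners',255+232/5,275+225/5,255+273/5,275+208/5)
print('far finger seen',255+188/5,275+177/5,255+213/5,275+168/5)
for x,y in((462,178),(462,162)):print([np.round(proj('s4',(x,y,z)),1).tolist() for z in(0,8,16,24)])
E
```

```text
424 178 [[301.8, 325.6], [301.6, 323.1], [301.5, 320.6], [301.4, 318.1]]
412 178 [[304.6, 328.5], [304.5, 326.0], [304.4, 323.5], [304.2, 321.0]]
424 162 [[307.4, 322.7], [307.3, 320.3], [307.1, 317.8], [307.0, 315.3]]
412 162 [[310.2, 325.6], [310.1, 323.1], [310.0, 320.6], [309.9, 318.1]]
seen corners 301.4 320.0 309.6 316.6
far finger seen 292.6 310.4 297.6 308.6
[[293.1, 316.6], [292.9, 314.2], [292.7, 311.7], [292.5, 309.2]]
[[298.6, 313.9], [298.4, 311.4], [298.3, 309.0], [298.1, 306.5]]
```

The tips are about 17 mm above the bench, so the z reading looks biased. I'll lower carefully.

Request:
play_rows(
  translation=[
    [0,0,-0.003],
    [0,0,-0.006],
    [0,0,-0.009],
    [0,0,-0.011],
    [0,0,-0.012],
    [0,0,-0.012],
    [0,0,-0.012],
  ],
  yaw=[0,0,0,0,0,0,0],
)

```text
clock: 7.1
eef_pos: [443.1, 170.4, -11.9]
eef_rot: [3.141, -0.0, 1.571]
wrist_force: [-0.8, 0.2, 0.3]
finger_gap: 37.1
finger_force: 0.0
```

```bash
python3 - <<'E'
from h import *
s=telemetry.read_state();print(s['eef_pos'],s['wrist_force'],s['joints'],manip.grip_point_offset)
shot('scene','s5');shot('wrist','w5')
E
```

```text
[443.06743777 170.36669808 -11.87927553] [-0.77084096  0.23726942  0.30367669] [ 2.89913183e-01  4.09622191e-01  1.89690390e+00 -1.01146440e-05
  8.34942705e-01  2.89947239e-01] 18.8
```

Request:
play_rows(
  translation=[
    [0,0,-0.001],
    [0,0,-0.002],
    [0,0,-0.003],
    [0,0,-0.003],
  ],
  yaw=[0,0,0,0],
)

```text
clock: 7.7
eef_pos: [442.9, 170.3, -15.1]
eef_rot: [-3.141, 0.0, 1.571]
wrist_force: [-0.1, 0.5, 0.3]
finger_gap: 37.7
finger_force: 0.0
```

```bash
python3 - <<'E'
from h import *
s=telemetry.read_state();print(s['eef_pos'],s['wrist_force'])
shot('scene','s6')
a=cv2.imread('pics/s6.png')[275:350,255:345]
cv2.imwrite('pics/c6.png',cv2.resize(a,(720,600),interpolation=cv2.INTER_NEAREST))
E
```

```text
[442.94124036 170.34194598 -15.08007273] [-0.14464156  0.53047373  0.32670774]
```

View pics/c6.png

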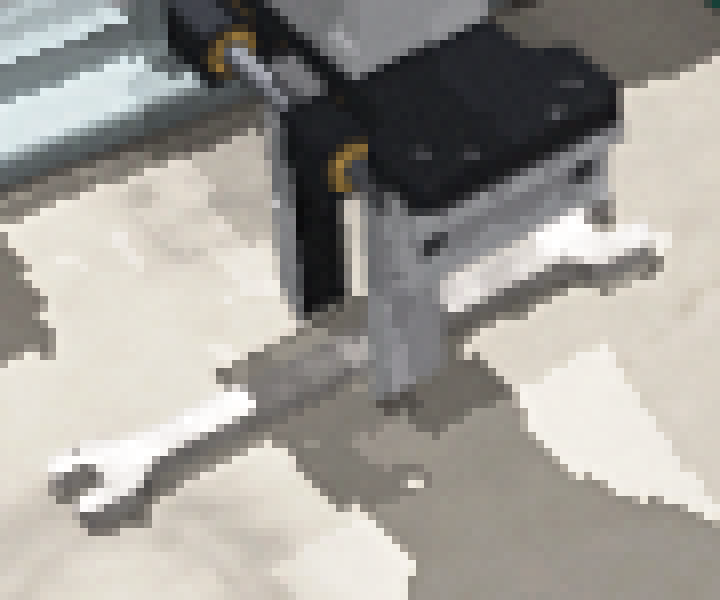

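The tips are now down beside the spanner, near the bench. I'll close.

Request:
play_rows(
  translation=[
    [0,0,-0.001],
    [0,0,-0.001],
    [0,0,-0.001],
    [0,0,-0.001],
    [0,0,-0.001],
    [0,0,-0.001],
  ],
  yaw=[0,0,0,0,0,0],
  hand=0,
  force=40,
)

```text
clock: 8.5
eef_pos: [443.0, 170.4, -15.9]
eef_rot: [3.142, -0.0, 1.571]
wrist_force: [0.1, 0.2, 0.0]
finger_gap: 11.6
finger_force: 40.0
```

The spanner is gripped. I'll lift it, carry it over and turn it.

Request:
play_rows(
  translation=[
    [0,0,0.01],
    [0,0,0.04],
    [0,0,0.09],
    [0,0,0.14],
    [0.0,0.0,0.16],
    [0.02,0.01,0.16],
    [0.05,0.025,0.16],
    [0.08,0.04,0.16],
    [0.11,0.055,0.16],
    [0.14,0.07,0.16],
    [0.165,0.083,0.16],
    [0.1805,0.0903,0.16],
  ],
  yaw=[0,0,0,0,0.1,0.28,0.46,0.64,0.82,1.0,1.18,1.36],
)

```text
clock: 10.0
eef_pos: [624.2, 261.1, 144.3]
eef_rot: [-3.141, -0.0, 2.937]
wrist_force: [-0.2, -1.0, -0.7]
finger_gap: 11.5
finger_force: 40.0
```

Request:
play_rows(
  translation=[
    [0,0,0],
    [0,0,0],
    [0,0,-0.01],
    [0,0,-0.025],
    [0,0,-0.035],
    [0,0,-0.035],
    [0,0,-0.035],
  ],
  yaw=[0.08,0.111,0.111,0.111,0.111,0.111,0.111],
)

```text
clock: 10.88
eef_pos: [623.7, 260.7, 109.4]
eef_rot: [3.141, 0.0, 3.042]
wrist_force: [-0.1, -0.2, -1.6]
finger_gap: 11.1
finger_force: 40.0
```

```bash
python3 - <<'E'
from h import *
s=telemetry.read_state();print(s['eef_pos'],s['eef_rot'],s['wrist_force'],s['finger_gap'])
shot('scene','s7');shot('top','t7');shot('wrist','w7')
a=cv2.imread('pics/s7.png')[200:320,180:340];b=cv2.imread('pics/t7.png')[170:270,170:270]
cv2.imwrite('pics/c7.png',np.hstack([cv2.resize(a,(450,400),interpolation=cv2.INTER_CUBIC),cv2.resize(b,(350,400))]))
E
```

```text
[623.67311799 260.74450871 109.38955109] [3.14134669e+00 3.97968366e-04 3.04164139e+00] [-0.07840184 -0.19380618 -1.60778698] 11.067712253297259
```

View pics/c7.png

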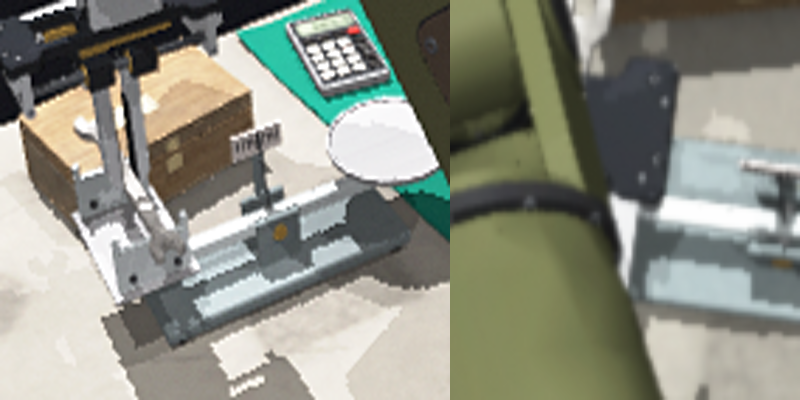

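The spanner hangs centred over the cradle. That was the tenth picture, so from here I rely on numbers. I'll lower it slowly, following the pan down to its stop.

Request:
play_rows(
  translation=[
    [0,0,-0.005],
    [0,0,-0.01],
    [0,0,-0.012],
    [0,0,-0.014],
    [0,0,-0.016],
    [0,0,-0.018],
    [0,0,-0.02],
    [0,0,-0.021],
    [0,0,-0.022],
    [0,0,-0.022],
  ],
  yaw=[0,0,0,0,0,0,0,0,0,0],
)

```text
clock: 12.28
eef_pos: [623.5, 260.7, 87.0]
eef_rot: [-3.142, -0.0, 3.042]
wrist_force: [-0.2, -0.2, -0.9]
finger_gap: 11.5
finger_force: 40.0
```

```bash
cat >> h.py <<'E'
def shift(f,g,box,s=1):
    x0,y0,x1,y1=box
    t=cv2.cvtColor(cv2.imread(f'pics/{f}.png'),6)[y0:y1,x0:x1]
    im=cv2.cvtColor(cv2.imread(f'pics/{g}.png'),6)[y0-12:y1+12,x0-12:x1+12]
    k=8;r=cv2.matchTemplate(cv2.resize(im,None,fx=k,fy=k,interpolation=2),cv2.resize(t,None,fx=k,fy=k,interpolation=2),5)
    _,m,_,l=cv2.minMaxLoc(r);return l[0]/k-12,l[1]/k-12,round(m,3)
E
python3 - <<'E'
from h import *
s=telemetry.read_state();print(s['eef_pos'],s['wrist_force'])
shot('scene','s8')
# scene: flat pan box; cradle near-rest box
print(proj('scene0',(596,2,76)),proj('scene0',(597,2,89)),proj('scene0',(622,260,112)),proj('scene0',(622,260,99)))
u,v=map(int,proj('scene0',(596,2,76)))
box=(u-25,v-15,u+15,v+15)
for g in('s4','s7','s8'):print(g,shift('scene0',g,box))
E
```

```text
[623.49317402 260.67001777  87.00449911] [-0.2055471  -0.24985544 -0.85555449]
(np.float64(319.19653842091566), np.float64(241.47734005089873)) (np.float64(318.886836076522), np.float64(237.33054045894687)) (np.float64(226.96933947959442), np.float64(260.2574553610586)) (np.float64(227.66965048840666), np.float64(264.52218282792046))
s4 (8.0, -3.375, 0.512)
s7 (-0.5, 0.0, 0.765)
s8 (-8.0, -1.375, 0.601)
```

```bash
python3 - <<'E'
from h import *
for n,b in(('rest',(218,276,250,298)),('panleft',(290,230,312,256)),('beamL',(240,268,262,284))):
  for g in('s4','s7','s8'):print(n,g,shift('scene0',g,b))
E
```

```text
rest s4 (0.0, 0.0, 0.995)
rest s7 (0.0, 0.0, 0.962)
rest s8 (0.375, 2.5, 0.796)
panleft s4 (8.5, -3.5, 0.336)
panleft s7 (0.0, -0.125, 0.97)
panleft s8 (0.0, -2.875, 0.845)
beamL s4 (0.0, 0.0, 0.987)
beamL s7 (0.0, 0.0, 0.927)
beamL s8 (0.125, 1.25, 0.748)
```

The beam is following the spanner down, about 9 mm so far. I'll go on to the stop.

Request:
play_rows(
  translation=[
    [0,0,-0.001],
    [0,0,-0.002],
    [0,0,-0.003],
    [0,0,-0.0035],
    [0,0,-0.004],
    [0,0,-0.004],
  ],
  yaw=[0,0,0,0,0,0],
)

```text
clock: 13.08
eef_pos: [623.5, 260.7, 83.1]
eef_rot: [-3.142, 0.0, 3.042]
wrist_force: [0.3, -0.2, -0.1]
finger_gap: 11.4
finger_force: 40.0
```

```bash
python3 - <<'E'
from h import *
s=telemetry.read_state();print(s['eef_pos'],s['wrist_force'])
shot('scene','s9')
for n,b in(('rest',(218,276,250,298)),('panleft',(290,230,312,256))):
  for g in('s9',):print(n,g,shift('scene0',g,b))
E
```

```text
[623.51792913 260.66443927  83.0834972 ] [ 0.27459373 -0.24435752 -0.09263264]
rest s9 (0.875, 3.875, 0.788)
panleft s9 (0.0, -3.875, 0.838)
```

Request:
play_rows(
  translation=[
    [0,0,-0.0005],
    [0,0,-0.001],
    [0,0,-0.001],
    [0,0,-0.001],
  ],
  yaw=[0,0,0,0],
)

```text
clock: 13.62
eef_pos: [623.7, 260.7, 82.8]
eef_rot: [3.141, 0.001, 3.042]
wrist_force: [-2.4, -1.9, 7.5]
finger_gap: 11.7
finger_force: 40.1
```

It's on the stop with light contact. I'll ease off 0.5 mm, release and rise.

Request:
play_rows(
  translation=[
    [0,0,0.0005],
    [0,0,0.0005],
  ],
  yaw=[0,0],
)

```text
clock: 13.88
eef_pos: [623.6, 260.7, 82.9]
eef_rot: [3.141, 0.0, 3.042]
wrist_force: [-2.3, -1.5, 5.2]
finger_gap: 11.8
finger_force: 40.1
```

Request:
play_rows(
  translation=[
    [0,0,0],
    [0,0,0],
    [0,0,0],
    [0,0,0],
    [0,0,0.005],
    [0,0,0.02],
    [0,0,0.05],
    [0,0,0.1],
    [0,0,0.14],
    [0,0,0.15],
    [0,0,0.15],
  ],
  yaw=[0,0,0,0,0,0,0,0,0,0,0],
  hand=0.4,
)

```text
clock: 15.25
eef_pos: [623.5, 260.6, 232.7]
eef_rot: [3.141, 0.0, 3.042]
wrist_force: [0.7, 0.1, 0.1]
finger_gap: 37.3
finger_force: 0.0
```

```bash
python3 - <<'E'
from h import *
s=telemetry.read_state();print(s['eef_pos'],s['wrist_force'])
shot('scene','s10');shot('wrist','w10')
for n,b in(('rest',(218,276,250,298)),('panleft',(290,230,312,256))):
  print(n,shift('s9','s10',b),shift('scene0','s10',b))
# spanner endpoints in scene: diff to scene0 near predicted
for x in (-101,-60,60,101):
  print(np.round(proj('s10',(623.5+x*.995,260.7-x*.0998,103)),1))
E
```

```text
[623.51340164 260.62587311 232.73419647] [0.65027673 0.06022873 0.07903845]
rest (-0.125, 0.125, 0.847) (0.875, 4.25, 0.717)
panleft (0.0, 0.0, 0.977) (0.0, -3.875, 0.84)
[242.3 285.5]
[235.8 276. ]
[218.7 251. ]
[213.5 243.4]
```

The beam stays at its stop, so the spanner is resting on the cradle. Now I'll locate the weights with image code.

```bash
python3 - <<'E'
from h import *
def blobs(f,box):
    x0,y0,x1,y1=box
    im=cv2.imread(f'pics/{f}.png')[y0:y1,x0:x1];h=cv2.cvtColor(im,cv2.COLOR_BGR2HSV)
    m=((h[...,1]<70)&(h[...,2]>70)).astype(np.uint8)
    n,l,s,c=cv2.connectedComponentsWithStats(m)
    return [(c[i]+[x0,y0],s[i][:4]+[x0,y0,0,0],s[i][4]) for i in range(1,n) if s[i][4]>6]
hs={}
for f,b in(('top0',(412,262,492,292)),('w1',(345,165,405,315))):
    for c,s,a in blobs(f,b): print(f,c.round(1),s,a,[atz(f,*c,z)[:2].round(1).tolist() for z in(22,28)])
E
```

```text
top0 [429.1 274.1] [425 270  10   9] 73 [[507.9, -244.1], [507.3, -242.9]]
top0 [454.3 277.2] [448 272  13  12] 117 [[501.6, -301.9], [501.1, -300.4]]
top0 [474.9 276.5] [472 274   7   6] 38 [[503.7, -349.1], [503.2, -347.4]]
w1 [381.5 198.6] [371 188  22  22] 373 [[506.8, -244.4], [505.8, -243.4]]
w1 [373.8 250.9] [361 237  27  29] 608 [[500.7, -301.6], [499.8, -299.8]]
w1 [394.6 294.2] [380 277  25  38] 620 [[525.6, -352.0], [524.4, -349.5]]
w1 [372.4 291.6] [367 284  11  17] 144 [[500.7, -348.9], [499.8, -346.5]]
```

Request:
play_rows(
  translation=[
    [-0.005,-0.02,0.0],
    [-0.015,-0.07,0.0],
    [-0.025,-0.12,0.0],
    [-0.035,-0.17,0.0],
    [-0.045,-0.22,0.0],
    [-0.06,-0.27,0.0],
    [-0.07,-0.32,0.0],
    [-0.08,-0.37,-0.02],
    [-0.09,-0.42,-0.04],
    [-0.1,-0.47,-0.06],
    [-0.11,-0.51,-0.08],
    [-0.12,-0.545,-0.09],
  ],
  yaw=[-0.08,-0.2,-0.35,-0.5,-0.65,-0.8,-0.95,-1.1,-1.2,-1.3,-1.4,-1.471],
  hand=0.6,
)

```text
clock: 16.85
eef_pos: [502.0, -285.3, 139.9]
eef_rot: [-3.138, -0.002, 1.567]
wrist_force: [-0.2, -1.3, 0.5]
finger_gap: 56.3
finger_force: 0.0
```

Request:
play_rows(
  translation=[
    [-0.002,-0.01,-0.01],
    [-0.002,-0.015,-0.01],
    [-0.002,-0.015,-0.01],
    [-0.002,-0.015,-0.01],
  ],
  yaw=[0,0,0,0],
)

```text
clock: 17.35
eef_pos: [502.0, -298.6, 133.0]
eef_rot: [3.141, 0.0, 1.572]
wrist_force: [-0.1, 0.1, -0.8]
finger_gap: 56.7
finger_force: 0.0
```

```bash
cat >> h.py <<'E'
def blobs(f,box,mn=30):
    x0,y0,x1,y1=box
    im=cv2.imread(f'pics/{f}.png')[y0:y1,x0:x1];h=cv2.cvtColor(im,cv2.COLOR_BGR2HSV)
    m=((h[...,1]<70)&(h[...,2]>70)).astype(np.uint8)
    n,l,s,c=cv2.connectedComponentsWithStats(m)
    return [(c[i]+[x0,y0],s[i][:4]+[x0,y0,0,0],s[i][4]) for i in range(1,n) if s[i][4]>mn]
E
python3 - <<'E'
from h import *
s=telemetry.read_state();print(s['eef_pos'],s['eef_rot'])
shot('wrist','w11');shot('scene','s11')
print([proj('w11',p) for p in((507,-244,25),(501,-300,28),(502,-349,21))])
for c,s,a in blobs('w11',(240,100,420,330)):print(c.round(1),s,a,[atz('w11',*c,z)[:2].round(1).tolist() for z in(10,28)])
b=(290,230,312,256);print(shift('s9','s11',b))
E
```

```text
[ 502.02657851 -298.56541083  132.98752138] [3.14102058e+00 2.64685098e-04 1.57226992e+00]
[(np.float64(323.1802690356821), np.float64(159.6269262705714)), (np.float64(315.05402591747753), np.float64(233.4353630799712)), (np.float64(316.23911602355446), np.float64(289.18449757690473))]
[322.6 159.9] [309 146  28  29] 643 [[506.8, -245.2], [506.5, -244.0]]
[313.8 233.6] [297 215  35  39] 1087 [[500.0, -304.7], [500.1, -300.2]]
[244.6 289.5] [240 277  14  34] 258 [[441.0, -353.8], [444.4, -346.5]]
[402.2 303.6] [380 277  40  53] 1251 [[575.9, -366.6], [571.8, -358.6]]
[316.9 290.1] [308 279  19  24] 344 [[502.6, -354.3], [502.5, -347.0]]
(0.0, 0.125, 0.97)
```

```bash
python3 - <<'E'
from h import *
y=lambda v,z:atz('w11',315,v,z)[1].round(1)
for n,v0,v1,r,zb,zt in(('100',215,254,13.5,32,46),('50',146,175,10.5,28,39),('20',279,303,7.5,24,33)):
    for dz in(0,18):
        d=dict(np.load('pics/w11.npz'));M=d['M'];M0=M.copy();M[2,3]+=dz;np.savez('pics/w11.npz',**d)
        print(n,dz,'front base',y(v0,10)-r,'back body',y(v1,zb)+r,'back knob top',y(v1,zt))
        d['M'][2,3]-=dz;np.savez('pics/w11.npz',**d)
E
```

```text
100 0 front base -302.6 back body -301.9 back knob top -311.1
100 18 front base -306.3 back body -307.4 back knob top -316.6
50 0 front base -245.1 back body -244.6 back knob top -253.9
50 18 front base -245.7 back body -246.39999999999998 back knob top -255.8
20 0 front base -351.7 back body -352.4 back knob top -356.0
20 18 front base -358.4 back body -360.4 back knob top -363.9
```

Request:
play_rows(
  translation=[
    [-0.001,-0.004,-0.02],
    [-0.001,-0.004,-0.06],
    [-0.001,-0.004,-0.09],
    [-0.001,-0.004,-0.115],
    [-0.001,-0.004,-0.13],
    [-0.001,-0.004,-0.136],
    [-0.001,-0.004,-0.136],
    [-0.001,-0.004,-0.136],
  ],
  yaw=[0,0,0,0,0,0,0,0],
)

```text
clock: 18.45
eef_pos: [501.0, -303.6, -2.6]
eef_rot: [3.14, 0.001, 1.571]
wrist_force: [0.3, 0.6, -0.3]
finger_gap: 56.7
finger_force: 0.0
```

Request:
play_rows(
  translation=[
    [0,0,0],
    [0,0,0],
    [0,0,0],
    [0,0,0],
    [0,0,0],
  ],
  yaw=[0,0,0,0,0],
  hand=0.15,
  force=25,
)

```text
clock: 19.08
eef_pos: [500.5, -303.4, -3.4]
eef_rot: [3.142, 0.0, 1.571]
wrist_force: [-0.8, 0.1, 1.7]
finger_gap: 26.0
finger_force: 25.0
```

The 100 g weight is gripped. I'll lift it and go over the flat pan.

Request:
play_rows(
  translation=[
    [0,0,0.01],
    [0,0,0.05],
    [0,0.0,0.1],
    [0.005,0.02,0.14],
    [0.02,0.06,0.15],
    [0.035,0.11,0.15],
    [0.05,0.16,0.15],
    [0.065,0.21,0.15],
    [0.08,0.26,0.145],
    [0.09,0.3,0.13],
    [0.096,0.32,0.115],
    [0.0965,0.3254,0.105],
  ],
  yaw=[0,0,0,0,0,0,0,0,0,0,0,0],
)

```text
clock: 20.58
eef_pos: [596.9, 22.5, 100.7]
eef_rot: [-3.141, 0.0, 1.572]
wrist_force: [0.4, 0.3, -1.2]
finger_gap: 26.0
finger_force: 25.0
```

Request:
play_rows(
  translation=[
    [0,0,0],
    [0,0,-0.005],
    [0,0,-0.01],
    [0,0,-0.015],
    [0,0,-0.018],
    [0,0,-0.021],
    [0,0,-0.021],
  ],
  yaw=[0,0,0,0,0,0,0],
)

```text
clock: 21.45
eef_pos: [596.9, 22.1, 80.3]
eef_rot: [-3.141, -0.0, 1.571]
wrist_force: [0.2, -0.1, -1.0]
finger_gap: 25.9
finger_force: 25.0
```

```bash
python3 - <<'E'
from h import *
s=telemetry.read_state();print(s['eef_pos'],s['wrist_force'],s['finger_gap'])
shot('scene','s12');shot('top','t12');shot('wrist','w12')
for n,b in(('rest',(218,276,250,298)),('panleft',(290,230,312,256))):print(n,shift('s10','s12',b))
E
```

```text
[596.91555503  22.08757603  80.31214193] [ 0.24451883 -0.12723387 -0.96370007] 25.87122376547287
rest (0.0, 0.0, 0.992)
panleft (9.75, 10.625, 0.434)
```

Request:
play_rows(
  translation=[
    [0,0,-0.0015],
    [0,0,-0.003],
    [0,0,-0.0045],
    [0,0,-0.006],
    [0,0,-0.0075],
    [0,0,-0.009],
    [0,0,-0.01],
    [0,0,-0.01],
    [0,0,-0.01],
  ],
  yaw=[0,0,0,0,0,0,0,0,0],
)

```text
clock: 22.72
eef_pos: [597.0, 22.0, 70.6]
eef_rot: [-3.142, 0.0, 1.571]
wrist_force: [0.0, -0.4, 0.2]
finger_gap: 25.8
finger_force: 25.0
```

```bash
python3 - <<'E'
from h import *
s=telemetry.read_state();print(s['eef_pos'],s['wrist_force'],s['finger_gap'])
shot('scene','s13')
b=(218,276,250,298);print(shift('s10','s13',b),shift('scene0','s13',b))
E
```

```text
[597.02645826  22.04958815  70.58592252] [ 0.04674949 -0.36786537  0.16110652] 25.76278946666769
(-0.125, -0.75, 0.972) (0.75, 3.625, 0.71)
```

Request:
play_rows(
  translation=[
    [0,0,-0.001],
    [0,0,-0.002],
    [0,0,-0.003],
    [0,0,-0.003],
    [0,0,-0.003],
  ],
  yaw=[0,0,0,0,0],
)

```text
clock: 23.4
eef_pos: [597.0, 22.1, 67.6]
eef_rot: [-3.142, -0.0, 1.571]
wrist_force: [-0.2, -0.5, 0.7]
finger_gap: 26.1
finger_force: 25.0
```

```bash
python3 - <<'E'
from h import *
s=telemetry.read_state();print(s['eef_pos'],s['wrist_force'],s['finger_gap'])
shot('scene','s14')
b=(218,276,250,298);print(shift('s10','s14',b),shift('scene0','s14',b))
E
```

```text
[597.02493435  22.09103741  67.56393467] [-0.16438209 -0.52485772  0.6561204 ] 26.14373581501269
(-0.375, -1.75, 0.953) (0.25, 2.375, 0.723)
```

Request:
play_rows(
  translation=[
    [0,0,-0.001],
    [0,0,-0.002],
    [0,0,-0.002],
    [0,0,-0.002],
  ],
  yaw=[0,0,0,0],
)

```text
clock: 23.95
eef_pos: [597.0, 22.1, 65.5]
eef_rot: [-3.142, -0.0, 1.571]
wrist_force: [-0.3, -1.1, -0.5]
finger_gap: 26.0
finger_force: 25.0
```

Request:
play_rows(
  translation=[
    [0,0,0],
    [0,0,0],
    [0,0,0],
    [0,0,0.003],
    [0,0,0.015],
    [0,0,0.04],
    [0,0,0.08],
    [0,0,0.1],
    [0,0,0.1],
  ],
  yaw=[0,0,0,0,0,0,0,0,0],
  hand=0.42,
)

```text
clock: 25.08
eef_pos: [597.7, 22.1, 167.7]
eef_rot: [3.138, 0.0, 1.571]
wrist_force: [0.9, -0.3, -1.0]
finger_gap: 39.6
finger_force: 0.0
```

```bash
python3 - <<'E'
from h import *
s=telemetry.read_state();print(s['eef_pos'],s['wrist_force'],s['finger_gap'])
shot('scene','s15');shot('wrist','w15');shot('top','t15')
b=(218,276,250,298);print(shift('s10','s15',b),shift('scene0','s15',b))
print(proj('w15',(597,22,95)))
E
```

```text
[597.74865899  22.06606115 167.66974644] [ 0.87151737 -0.26404644 -1.01627224] 39.622113426112776
(-0.625, -2.25, 0.939) (0.0, 1.75, 0.738)
(np.float64(316.1354142592472), np.float64(243.49001478927352))
```

The beam now sits at roughly −0.04 rad, about 20 g short, so the 20 g weight is the right one. I'll fetch it.

Request:
play_rows(
  translation=[
    [-0.005,-0.02,0],
    [-0.015,-0.06,0],
    [-0.025,-0.11,0],
    [-0.04,-0.16,0],
    [-0.055,-0.21,0],
    [-0.07,-0.26,0],
    [-0.08,-0.31,-0.01],
    [-0.09,-0.35,-0.03],
    [-0.0945,-0.372,-0.06],
    [-0.0945,-0.372,-0.08],
    [-0.0945,-0.372,-0.08],
    [-0.0945,-0.372,-0.08],
  ],
  yaw=[0,0,0,0,0,0,0,0,0,0,0,0],
)

```text
clock: 26.72
eef_pos: [502.4, -350.3, 86.4]
eef_rot: [3.141, 0.001, 1.571]
wrist_force: [0.9, 0.4, 0.3]
finger_gap: 39.8
finger_force: 0.0
```

```bash
python3 - <<'E'
from h import *
s=telemetry.read_state();print(s['eef_pos'],s['eef_rot'])
shot('wrist','w16');shot('scene','s16')
for c,s,a in blobs('w16',(260,60,380,330)):
  v0=s[1];v1=s[1]+s[3];y=lambda v,z:atz('w16',315,v,z)[1].round(1)
  print(c.round(1),s,a,atz('w16',*c,22)[:2].round(1),'20g:',y(v0,10)-7.5,y(v1,24)+7.5,'50g',y(v0,10)-10.5,y(v1,28)+10.5)
b=(218,276,250,298);print(shift('s10','s16',b),shift('scene0','s16',b))
b=(290,230,312,256);print(shift('s10','s16',b),shift('scene0','s16',b))
E
```

```text
[ 502.43741404 -350.34482226   86.36134452] [3.14101625e+00 5.46066990e-04 1.57076652e+00]
[323.1  77.4] [306  60  36  37] 1056 [ 506.5 -243.7] 20g: -239.5 -247.6 50g -242.5 -244.9
[316.6 244.9] [306 233  22  25] 457 [ 502.6 -349.6] 20g: -351.8 -350.7 50g -354.8 -346.5
[263.8 290.3] [260 272  12  45] 264 [ 465.8 -382.5] 20g: -380.7 -394.3 50g -383.7 -389.4
[373.  297.7] [362 277  18  53] 544 [ 542.1 -388. ] 20g: -384.6 -404.4 50g -387.6 -399.3
(-0.75, -2.375, 0.94) (0.0, 1.875, 0.738)
(-0.375, 1.875, 0.662) (-2.375, -2.125, 0.73)
```

Request:
play_rows(
  translation=[
    [0,-0.001,-0.03],
    [0,-0.001,-0.055],
    [0,-0.001,-0.075],
    [0,-0.001,-0.086],
    [0,-0.001,-0.0895],
    [0,-0.001,-0.0895],
    [0,-0.001,-0.0895],
  ],
  yaw=[0,0,0,0,0,0,0],
)

```text
clock: 27.7
eef_pos: [502.9, -351.2, -3.2]
eef_rot: [3.141, 0.001, 1.571]
wrist_force: [0.6, -0.7, 0.5]
finger_gap: 39.6
finger_force: 0.0
```

Request:
play_rows(
  translation=[
    [0,0,0],
    [0,0,0],
    [0,0,0],
    [0,0,0],
    [0,0,0],
  ],
  yaw=[0,0,0,0,0],
  hand=0.05,
  force=20,
)

```text
clock: 28.32
eef_pos: [502.6, -351.0, -3.9]
eef_rot: [3.141, 0.0, 1.571]
wrist_force: [-0.4, 0.1, 1.0]
finger_gap: 13.5
finger_force: 20.0
```

Request:
play_rows(
  translation=[
    [0,0,0.01],
    [0,0,0.05],
    [0,0.0,0.1],
    [0.005,0.02,0.14],
    [0.02,0.06,0.15],
    [0.035,0.11,0.15],
    [0.05,0.16,0.15],
    [0.065,0.21,0.15],
    [0.08,0.26,0.14],
    [0.09,0.3,0.12],
    [0.094,0.325,0.1],
    [0.094,0.329,0.09],
  ],
  yaw=[0,0,0,0,0,0,0,0,0,0,0,0],
)

```text
clock: 29.82
eef_pos: [596.3, -20.6, 85.5]
eef_rot: [-3.141, -0.0, 1.573]
wrist_force: [-0.2, -0.3, 0.5]
finger_gap: 13.7
finger_force: 20.0
```

Request:
play_rows(
  translation=[
    [0,0,-0.005],
    [0,0,-0.01],
    [0,0,-0.014],
    [0,0,-0.016],
    [0,0,-0.018],
    [0,0,-0.02],
    [0,0,-0.021],
    [0,0,-0.021],
  ],
  yaw=[0,0,0,0,0,0,0,0],
)

```text
clock: 30.82
eef_pos: [596.5, -21.9, 65.0]
eef_rot: [-3.142, -0.0, 1.571]
wrist_force: [1.1, 0.8, -0.2]
finger_gap: 13.7
finger_force: 20.0
```

```bash
python3 - <<'E'
from h import *
s=telemetry.read_state();print(s['eef_pos'],s['wrist_force'],s['finger_gap'])
shot('scene','s17')
b=(218,276,250,298);print(shift('s10','s17',b),shift('scene0','s17',b),shift('s15','s17',b))
E
```

```text
[596.51676603 -21.92224721  64.99465271] [ 1.06883013  0.83691144 -0.21568733] 13.671527009923242
(-0.75, -2.5, 0.94) (0.0, 1.75, 0.747) (0.0, 0.0, 0.983)
```

Not touching yet, or only just. I'll lower further in small steps.

Request:
play_rows(
  translation=[
    [0,0,-0.0005],
    [0,0,-0.001],
    [0,0,-0.0015],
    [0,0,-0.002],
    [0,0,-0.0025],
    [0,0,-0.003],
    [0,0,-0.003],
    [0,0,-0.003],
  ],
  yaw=[0,0,0,0,0,0,0,0],
)

```text
clock: 31.88
eef_pos: [596.5, -21.9, 62.0]
eef_rot: [-3.141, -0.0, 1.571]
wrist_force: [-0.4, 0.2, 0.3]
finger_gap: 13.8
finger_force: 20.0
```

```bash
python3 - <<'E'
from h import *
s=telemetry.read_state();print(s['eef_pos'],s['wrist_force'],s['finger_gap'])
shot('scene','s18')
b=(218,276,250,298);print(shift('s10','s18',b),shift('scene0','s18',b),shift('s15','s18',b))
E
```

```text
[596.48516896 -21.92848016  62.01182589] [-0.41549836  0.17680089  0.34592882] 13.804073569482195
(-0.875, -3.375, 0.924) (-0.125, 0.75, 0.783) (-0.125, -0.875, 0.958)
```

Request:
play_rows(
  translation=[
    [0,0,-0.0005],
    [0,0,-0.001],
    [0,0,-0.0015],
    [0,0,-0.002],
    [0,0,-0.002],
    [0,0,-0.002],
  ],
  yaw=[0,0,0,0,0,0],
)

```text
clock: 32.67
eef_pos: [596.5, -21.9, 60.0]
eef_rot: [-3.142, -0.0, 1.571]
wrist_force: [0.2, -0.9, 1.1]
finger_gap: 13.8
finger_force: 20.0
```

Request:
play_rows(
  translation=[
    [0,0,0],
    [0,0,0],
    [0,0,0],
    [0,0,0],
    [0,0,0.003],
    [0,0,0.015],
    [0,0,0.04],
    [0,0,0.08],
    [0,0,0.12],
    [0,-0.03,0.15],
    [0,-0.08,0.15],
    [0,-0.1,0.15],
  ],
  yaw=[0,0,0,0,0,0,0,0,0,0,0,0],
  hand=0.3,
)

```text
clock: 34.17
eef_pos: [596.4, -124.0, 211.0]
eef_rot: [3.141, 0.0, 1.569]
wrist_force: [0.4, 0.3, -0.6]
finger_gap: 28.1
finger_force: 0.0
```

Request:
play_rows(
  translation=[
    [-0.02,-0.05,0],
    [-0.04,-0.1,0],
    [-0.06,-0.15,0],
    [-0.08,-0.18,0],
    [-0.08,-0.18,0],
    [-0.08,-0.18,0],
    [-0.08,-0.18,0],
    [-0.08,-0.18,0],
    [-0.08,-0.18,0],
    [-0.08,-0.18,0],
    [-0.08,-0.18,0],
    [-0.08,-0.18,0],
  ],
  yaw=[0,0,0,0,0,0,0,0,0,0,0,0],
)

```text
clock: 35.67
eef_pos: [516.5, -302.0, 210.0]
eef_rot: [3.142, -0.0, 1.571]
wrist_force: [0.0, -0.6, 0.5]
finger_gap: 28.0
finger_force: 0.0
```

```bash
python3 - <<'E'
from h import *
s=telemetry.read_state();print(s['eef_pos'],s['clock'])
shot('scene','s19');shot('top','t19')
for n,b in(('rest',(218,276,250,298)),('panleft',(290,230,312,256)),('beamL',(240,268,262,284)),('scale',(255,236,282,272))):
  print(n,shift('scene0','s19',b))
# top: steel lumps on pan, differences
d=cv2.absdiff(cv2.imread('pics/top0.png'),cv2.imread('pics/t19.png')).max(2)
m=(d>35).astype(np.uint8);m[:180]=0;m[320:]=0;m[:,:170]=0;m[:,500:]=0
n,l,st,c=cv2.connectedComponentsWithStats(m)
for i in range(1,n):
  if st[i][4]>20: print(c[i].round(1),st[i],atz('top0',*c[i],90)[:2].round(0))
E
```

```text
[ 516.50663258 -301.96293574  210.04009202] 35.675
rest (-0.125, 0.125, 0.831)
panleft (-0.25, -0.125, 0.76)
beamL (0.0, 0.125, 0.804)
scale (0.0, 0.0, 0.999)
[209.5 181.5] [206 180   9   7  24] [703. 256.]
[203.9 225.5] [192 188  21  73 426] [603. 264.]
[477.9 273.6] [ 432  196   68  124 4302] [ 504. -337.]
[312.  235.5] [306 227  13  16 123] [584.  25.]
[333.1 232.4] [330 227   8  11  52] [591. -21.]
[384.3 260.7] [372 250  32  18 287] [ 530. -133.]
[217.2 293.6] [200 272  66  36 323] [453. 229.]
[282.8 301.3] [270 294  23  17 164] [439.  86.]
[253.9 300.3] [238 298  34   5 124] [440. 149.]
```

```bash
python3 -c "
from cell import manip
print(manip.sign_off())"
```

```text
the job is handed in; nothing more can be done
None
```

The spanner lies across both cradle rests and the 100 g and 20 g weights stand on the flat pan. The beam measures level to within about 0.003 rad in the scene camera. The 50 g weight was left on its board, and I handed the job in at about 36 s; I was not shown the verdict.

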